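# Turn over a settled tin of paint

## Robot

A 6-joint arm with a two-finger parallel gripper is mounted at the origin on the work surface. World frame = base frame: x ahead of the robot, y to its left, z up, the work surface at z = 0. Lengths are in mm, angles in rad, forces in N, time in s.
With the tool pointing down it reaches from about 350 to 975 mm from the base axis. Payload 7.1 kg.
Tool frame: the origin (TCP) lies midway between the tips of the shut fingers; the grasp point (between the pads) lies 19 mm behind it; z points along the fingers, y is the line along which they close (so a half turn about z gives the same grasp; the last joint's range is limited). The gripper opens to 88 mm and grips with 3 to 60 N. Pads are 20 mm wide; open, the fingers measure 115 mm over their backs; the gripper's body (75 mm by 178 mm) begins 61 mm behind the grasp point.
Start: joints at [1.241, 0.423, 1.63, -0, 1.089, -0.019], TCP at [191.106, 595.049, 200.475] pointing down, gripper open.
Joint ranges: [-3, 3], [-0.9, 2.11], [0.09, 2.58], [-1.31, 4.45], [0.11, 2.69], [-2.54, 2.54]. Speed limits (rad/s): [2.39, 2.39, 3.01, 3.14, 3.14, 3.14].

## Interface

Orientations are given as a rotation vector (axis times angle).
In Python, from workcell import ctrl gives the robot as it stands. The module is installed in compiled form; this text tells all that it offers.
- The arm moves only by the tool apply_moves, never from a script. Its argument "targets" is a list of rows, each a list of 3 entries, a list of its own where there are three numbers: the opening, from -1 (shut) to 1 (fully open), then the shift along the tool's x, y, z normalised to -1 to 1, where 1 is 5 cm, then the turn, a rotation vector about the tool's x, y, z normalised to -1 to 1, where 1 is 90 degrees. In form: [[jaw, [x, y, z], [wx, wy, wz]], ...]. A call has 1 to 8 rows; each row shifts and turns the commanded pose from where the row before left it, along the tool's axes as they then stand; what a row does not reach is not made up. A row lasts 1/8 s, in which the tool goes at most 62.5 mm and 10.7 degrees, less where a joint would pass 70% of its speed; a pose out of reach is approached as far as the arm can. A call with a number of a shift or a turn outside -1 to 1 is refused whole. A call with a gripper value outside its range is refused whole. The fingers move at their own pace and stop on an object; the grip force is fixed at half the most. Time passes only in rows, so rows that do not move let the fingers close. It gives the time, the measured TCP pose, the force, the opening and the grip force at its end, in the units of the state.
- ctrl.get_obs(): the state, without advancing time (a new reading comes with each control period).
- ctrl.get_image(name): name is "side" or "top" or "wrist"; returns a dict with "pixels" (480x640x3 uint8, blue, green, red), "camera_matrix" (3x3 intrinsics, pixels), "view" (4x4, takes a point from world to camera coordinates); the wrist camera has in their place "hand_eye" (4x4, takes a point from camera to tool coordinates, whose origin is the TCP and whose axes are the flange's). Camera axes: x right, y down, z forward; pixel columns grow to the right and rows downward; lengths in mm; the calibration is good to about 2 mm. A picture is of the moment at which its call begins: read the wrist's pose just before it. There is no depth.
- ctrl.close_job(): hands the job in; it is judged then, once.
Trained networks look in the newest picture that a camera, given by its name, has taken for a name from the list of things; names that differ only in an ending like _2 or _b are one class to them, and where a whole thing is asked for, a point or a joint stands for the part that bears it (a point fixed in the world has none). Each returns a list of dicts, best first, with "score" (0 to 1); they miss things now and then, are a little off and sometimes report something else, mostly with a low value. They report only what shows in the picture. A call takes as long as a camera call. They do not tell look-alikes from the thing itself.
- ctrl.masks_of(label, camera): "region" (480x640 bool, what is visible of it) and "bbox" ([left, top, right, bottom] in pixels, round what is visible of it).
- ctrl.pinpoint(label, camera): "xy" ([column, row] in pixels: a listed point, or the origin of a listed thing).
The state is a dict: "t": time; "qpos": joint angles; "qvel": joint speeds; "joint_torque": joint torques, N m; "ee_pos": TCP position; "orientation": TCP orientation; "ft_force": force on the tool from outside, world axes, zero at the start; "moment": the same for the moment, N m; "width": finger opening in mm; "grasp_force": force on a finger pad.
Only numpy, scipy, OpenCV 4.12 (cv2) and the standard library are available. Lean on these libraries where they do the work, as an engineer would, in place of code of your own. Each camera call takes 0.05 s, during which the arm holds its last target. There are 200 camera calls.

## Task

The paint in the closed square tin has settled: turn the tin completely upside down and leave it that way for a good two seconds. Then turn it back and set it upright on its base inside the shallow steel drip tray. Never let the tin drop or topple, and leave the other tins, the cup and the brush pot where they are.

Things in the scene. Friction and masses are not known exactly. Their poses are not given: they have to be found in the camera images.
- tin: Closed square paint tin, 0.3 to 0.6 kg: red metal body 60 x 60 mm in section, 92 mm tall, a white paper label on each side; a round steel lid 54 mm across, 16 mm high, shut fast, centred on top (108 mm overall). Rigid; it can lie on a flat side or stand on its lid. Starts upright on the bench. Origin: centre of its underside; z up its axis to the lid, x and y square to its sides.
- tray: Square shallow steel drip tray fixed to the bench: 136 x 136 mm outside, 12 mm tall, walls and floor 5 mm thick (126 x 126 mm inside). Origin: centre of its underside, on the bench; x and y square to its sides, z up. It is left or right of the middle, the square tin on the other side; the bench between them is free.
- round_tin_a: Bystander: round red paint tin, 76 mm across, 85 mm tall, on the far side. Origin: centre of its underside.
- round_tin_b: Bystander: round white paint tin, 100 mm across, 105 mm tall, on the far side. Origin: centre of its underside.
- cup: Bystander: empty clear plastic mixing cup, 84 mm across the rim, 85 mm tall, on the far side. Origin: centre of its underside.
- brush_pot: Bystander: white pot 80 mm across and 100 mm tall with brushes standing up to about 240 mm, at the far left. Origin: centre of its underside.
Not all that is in view belongs to the job. Several things look just like the tray: the one meant starts farthest to the robot's right.

How it is judged:
By the outcome, as a careful person would: the job done as asked, in the order asked, and still so for the second after the job is handed in, with the robot touching nothing.
It also fails if it takes over 72 s, if anything falls off the work surface, if the arm or the gripper's body presses on something with over 40 N, if the wrist force passes 120 N, or if a joint passes its speed limit or range.

## Working session

There is one attempt and no reset: what is moved stays moved. The work goes in short steps, Python scripts to look and compute and a tool call to move; the robot and the scene stay as the last step left them, time stands still between calls to the robot, and variables do not carry over. Pictures are saved under pics/ and viewed, at most 10 in all, crops included, and the job is handed in when it is done.

Besides the shell and the picture viewer there is one more tool, called after "Request:" as name(argument=value, ...) on one line, values as JSON. apply_moves: Moves the arm, as the interface text tells. Scaled input: -1 to 1 covers 5 cm each way for a shift and 90 degrees each way for a turn. Its arguments: {"type":"object","properties":{"targets":{"type":"array"}},"required":["targets"]}

```bash
mkdir -p pics
cat > h.py <<'E'
import numpy as np, cv2
from scipy.spatial.transform import Rotation as R
from workcell import ctrl
def shot(n,save=None):
    o=ctrl.get_obs(); im=ctrl.get_image(n)
    if save: cv2.imwrite('pics/'+save,im['pixels'])
    if 'view' in im: V=np.array(im['view'])
    else:
        T=np.eye(4);T[:3,:3]=R.from_rotvec(o['orientation']).as_matrix();T[:3,3]=o['ee_pos']
        V=np.linalg.inv(T@np.array(im['hand_eye']))
    return im['pixels'],np.array(im['camera_matrix']),V
def ray(K,V,uv):
    d=V[:3,:3].T@np.linalg.solve(K,[uv[0],uv[1],1]); return -V[:3,:3].T@V[:3,3],d
def onz(K,V,uv,z):
    c,d=ray(K,V,uv); return c+d*(z-c[2])/d[2]
def tri(rays):
    A=0;b=0
    for c,d in rays:
        d=d/np.linalg.norm(d);P=np.eye(3)-np.outer(d,d);A=A+P;b=b+P@c
    return np.linalg.solve(A,b)
def proj(K,V,p):
    q=K@(V[:3,:3]@p+V[:3,3]); return q[:2]/q[2]
E
python3 - <<'E'
from h import *
np.set_printoptions(precision=1,suppress=True)
o=ctrl.get_obs();print(o)
ims=[]
for n in('top','side'):
    p,K,V=shot(n,n+'0.png')
    print(n,'cam',ray(K,V,(320,240))[0])
    for l in('tin','tray'):
        for d in ctrl.pinpoint(l,n): print(l,'pt',d['score'],np.array(d['xy']),onz(K,V,d['xy'],0))
        for d in ctrl.masks_of(l,n): print(l,'box',d['score'],d['bbox'])
E
```

```text
{'t': 0.0, 'qpos': array([ 1.2,  0.4,  1.6,  0. ,  1.1, -0. ]), 'qvel': array([ 0.,  0.,  0., -0., -0.,  0.]), 'joint_torque': array([ -0. , -54.5, -27.4,   0.1,   0. ,  -0. ]), 'ee_pos': array([190.9, 594.5, 199.7]), 'orientation': array([-0.5, -3.1,  0. ]), 'ft_force': array([0.5, 0.2, 0.7]), 'moment': array([-0., -0., -0.]), 'grasp_force': 0.0, 'width': 87.89049416022046}
top cam [ 335.6   58.8 1364.5]
tin pt 0.96 [259.2 230.5] [552.6 183.4   0. ]
tin box 0.57 [243.1, 209.4, 273.3, 246.3]
tray pt 0.66 [231.1 357.6] [256.3 253.3   0. ]
tray pt 0.63 [358.5 315. ] [346.2 -45.6   0. ]
tray box 0.97 [199.9, 322.9, 260.8, 388.1]
tray box 0.87 [329.9, 283.4, 390.6, 342.9]
tray box 0.75 [397.7, 210.2, 461.8, 271.7]
side cam [433.2 761.  660.8]
tin pt 0.8 [284.5 294.5] [552.  183.4   0. ]
tin pt 0.72 [206.7 221.7] [758.3 -23.7   0. ]
tray pt 0.78 [320.2 178.2] [ 512.8 -213.1    0. ]
tray pt 0.67 [387.8 222.3] [347.6 -46.1   0. ]
tray pt 0.57 [442.6 329.6] [261.9 247.    0. ]
tray box 0.98 [294.7, 160.1, 351.5, 196.5]
tray box 0.71 [403.9, 297.7, 489.9, 367.6]
tray box 0.57 [356.7, 197.0, 422.9, 241.5]
```

View pics/top0.png

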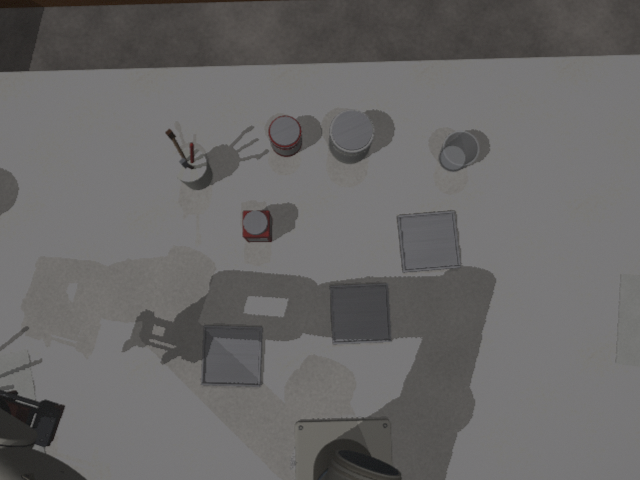

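View pics/side0.png

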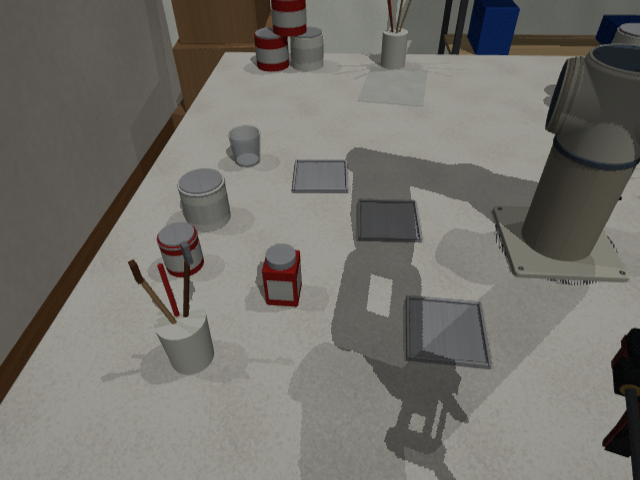

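The top view shows three trays, at (232,355), (360,312) and (429,241). The square red tin is at (257,226). The pale sheets at (630,318) in top and (393,87) in side are flat, but I'll check them. The best candidate is (429,241) in top, (320,178) in side, because it is farthest right (y≈-213).

Run:
```python
from h import *
np.set_printoptions(precision=3,suppress=True)
o=ctrl.get_obs();print(o['qpos'],o['ee_pos'],o['orientation'],o['qvel'])
S={}
for n in('top','side'):
    p,K,V=shot(n); S[n]=(p,K,V)
    m=sorted(ctrl.masks_of('tray',n),key=lambda d:onz(K,V,[(d['bbox'][0]+d['bbox'][2])/2,(d['bbox'][1]+d['bbox'][3])/2],0)[1])[0]
    c=max(cv2.findContours(m['region'].astype(np.uint8),0,2)[0],key=cv2.contourArea)[:,0]
    w=np.array([onz(K,V,q,12)[:2] for q in c.astype(float)],np.float32)
    print(n,'tray',m['bbox'],cv2.minAreaRect(w))
    for m in ctrl.masks_of('tin',n):
        c=max(cv2.findContours(m['region'].astype(np.uint8),0,2)[0],key=cv2.contourArea)[:,0]
        print(n,'tin',m['score'],m['bbox'])
        b=m['bbox']
t=S['top'][0];s=S['side'][0]
a=cv2.resize(t[180:360,200:480],None,fx=2.8,fy=2.8,interpolation=2)[:,:784]
b=cv2.resize(np.hstack([t[200:300,220:300],t[190:290,390:480],t[250:350,560:640],s[230:330,240:320]]),None,fx=2.3,fy=2.3,interpolation=2)
b=cv2.copyMakeBorder(b,0,0,0,0,0)
cv2.imwrite('pics/crop1.png',b)
d=cv2.resize(np.hstack([t[190:290,225:305],s[140:240,290:370]]),None,fx=5,fy=5,interpolation=2)
cv2.imwrite('pics/crop2.png',d)
```

```text
[ 1.241  0.423  1.63  -0.     1.089 -0.019] [191.119 595.022 200.475] [ 0.486  3.104 -0.   ] [ 0.     0.001 -0.001  0.    -0.001 -0.001]
top tray [395.2, 211.9, 459.0, 271.5] ((514.6630859375, -214.74468994140625), (136.51162719726562, 136.88510131835938), 3.1100711822509766)
top tin 0.76 [239.9, 212.5, 274.7, 244.0]
side tray [294.6, 161.3, 348.2, 195.5] ((512.8147583007812, -210.8202667236328), (136.95716857910156, 149.0485076904297), 3.064725637435913)
side tin 0.83 [262.4, 241.0, 304.5, 306.3]
```

View pics/crop1.png

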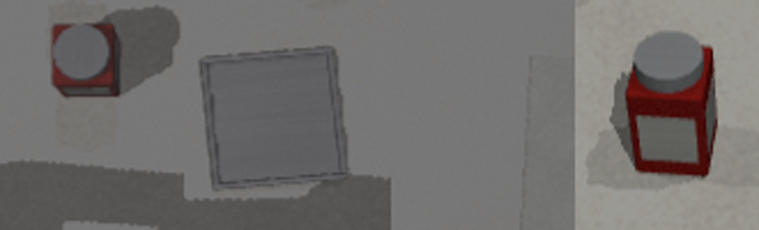

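View pics/crop2.png

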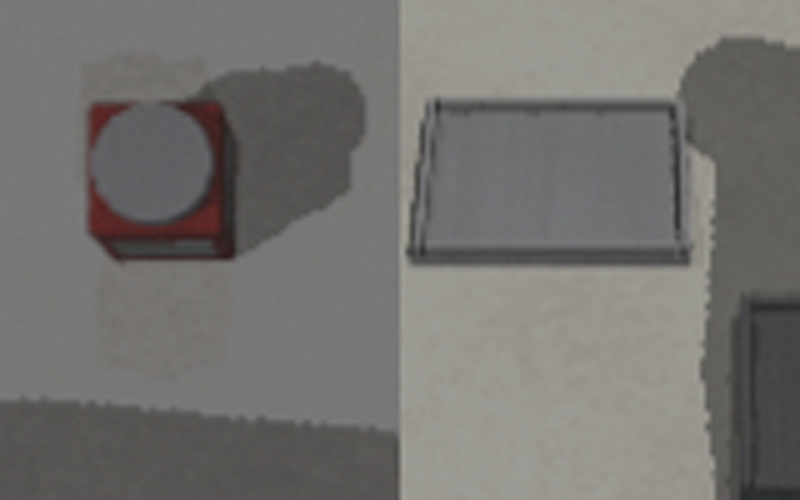

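The crops confirm it: (429,241) has raised walls all round and sits at about (514,-213), yaw 3°, so it is the right tray. The sheet farther right at (630,318) is flat with no rim, so it is not a tray. The tin's lid centre is at about (255.4,222.6) in top and its sides are nearly square to the axes. Next I'll tilt the tool at the start position to learn how the arm moves.

Request:
apply_moves(targets=[[1,[0,0,0],[-0.11,0,0]],[1,[0,0,0],[-0.11,0,0]],[1,[0,0,0],[-0.11,0,0]],[1,[0,0,0],[-0.11,0,0]]])

```text
t: 1.3
ee_pos: [191.4, 594.2, 205.9]
orientation: [0.442, 2.834, 1.006]
ft_force: [27.7, 40.0, 31.1]
width: 87.7
grasp_force: 0.0
```

Run:
```python
from h import *
np.set_printoptions(precision=4,suppress=True)
o=ctrl.get_obs();print(o['t'],o['qpos'],o['ee_pos'],R.from_rotvec(o['orientation']).as_matrix(),np.hypot(*o['ee_pos'][:2]))
T=shot('top');S=shot('side')
lid=tri([ray(*T[1:],(255.4,222.6)),ray(*S[1:],(280.4,253.5))]);print('lid',lid)
print([onz(*T[1:],(x/5+225,y/5+190),92) for x,y in((90,102),(222,102),(88,236),(222,236))])
print(onz(*T[1:],(255.4,222.6),108))
for n,C in(('top',T),('side',S)):
    for d in ctrl.masks_of('tin',n):
        print(n,d['score'],d['bbox'])
np.save('T.npy',0)
```

```text
1.3 [ 1.2283  0.2269  2.1286  0.208   0.1071 -0.2318] [191.4472 594.1775 205.9103] [[-0.9526  0.2371  0.1907]
 [ 0.3043  0.7395  0.6005]
 [ 0.0014  0.63   -0.7766]] 624.2587217016345
lid [553.1336 181.7777 106.4695]
[array([584.4583, 210.5007,  92.    ]), array([582.793 , 151.5305,  92.    ]), array([523.9932, 212.1294,  92.    ]), array([522.3233, 152.6252,  92.    ])]
[553.2811 181.6498 108.    ]
top 0.94 [240.3, 209.7, 274.1, 243.8]
side 0.79 [262.2, 240.5, 300.7, 306.6]
```

```bash
cat >> h.py <<'E'
def fr(z,yaxis):
    z=np.array(z,float);z/=np.linalg.norm(z);y=np.array(yaxis,float);y-=z*(y@z);y/=np.linalg.norm(y)
    return np.column_stack([np.cross(y,z),y,z])
def head(az,pitch): # tool heading az deg, pitched down; tool y horizontal to the right of the heading
    a,p=np.radians([az,pitch]);return fr([np.cos(a)*np.cos(p),np.sin(a)*np.cos(p),-np.sin(p)],[np.sin(a),-np.cos(a),0])
def plan(way,jaw,start=None,dec=2,mx=0.11,sp=0.9):
    """way: list of (tcp,R); prints rows of 8"""
    if start is None:
        o=ctrl.get_obs();start=(np.array(o['ee_pos']),R.from_rotvec(o['orientation']).as_matrix())
    p,M=start;rows=[]
    for q,N in way:
        a0=R.from_matrix(M);rel=(a0.inv()*R.from_matrix(N)).as_rotvec();p0=p.copy()
        n=int(np.ceil(max(np.linalg.norm(rel)/(np.pi/2)/mx,np.linalg.norm(q-p)/50/sp,1)))
        for k in range(1,n+1):
            s=M.T@(p0+(q-p0)*k/n-p)/50; w=(R.from_matrix(M).inv()*a0*R.from_rotvec(rel*k/n)).as_rotvec()/(np.pi/2)
            s=np.round(s,dec)+0.;w=np.round(w,dec)+0.
            rows.append([jaw,s.tolist(),w.tolist()])
            p=p+M@s*50;M=M@R.from_rotvec(w*np.pi/2).as_matrix()
    for i in range(0,len(rows),8): print(str(rows[i:i+8]))
    return p,M
def st():
    o=ctrl.get_obs();M=R.from_rotvec(o['orientation']).as_matrix()
    print('t',round(o['t'],2),'q',np.round(o['qpos'],3),'p',np.round(o['ee_pos'],1),'z',np.round(M[:,2],3),'y',np.round(M[:,1],3),'F',np.round(o['ft_force'],1),'w',round(o['width'],1),round(o['grasp_force'],1))
E
python3 - <<'E'
from h import *
st()
D=fr([0,0,-1],[1,0,0])
plan([(np.array([350,300,320.]),fr([0,0,-1],[.7,.7,0])),(np.array([540,-60,300.]),D),(np.array([540,-60,300.]),head(90,15))],1)
E
```

```text
t 1.5 q [ 1.228  0.229  2.123  0.202  0.107 -0.225] p [192.8 597.3 207.3] z [ 0.192  0.603 -0.775] y [0.237 0.737 0.632] F [0.1 0.1 0.1] w 87.8 0.0
[[1, [-0.6, -0.28, -0.59], [0.05, -0.01, 0.04]], [1, [-0.63, -0.28, -0.56], [0.06, -0.02, 0.03]], [1, [-0.66, -0.3, -0.51], [0.05, -0.01, 0.04]], [1, [-0.68, -0.3, -0.48], [0.05, -0.01, 0.04]], [1, [-0.71, -0.3, -0.44], [0.06, -0.02, 0.03]], [1, [-0.74, -0.29, -0.39], [0.05, -0.01, 0.04]], [1, [-0.76, -0.28, -0.36], [0.05, -0.01, 0.03]], [1, [-0.78, -0.27, -0.32], [0.06, -0.01, 0.04]]]
[[1, [-0.78, -0.24, 0.03], [0.0, 0.0, 0.05]], [1, [-0.79, -0.18, 0.04], [0.0, 0.0, 0.05]], [1, [-0.81, -0.12, 0.03], [0.0, 0.0, 0.05]], [1, [-0.81, -0.05, 0.04], [0.0, 0.0, 0.05]], [1, [-0.82, 0.01, 0.03], [0.0, 0.0, 0.05]], [1, [-0.81, 0.08, 0.04], [0.0, 0.0, 0.05]], [1, [-0.8, 0.14, 0.03], [0.0, 0.0, 0.05]], [1, [-0.79, 0.2, 0.04], [0.0, 0.0, 0.05]]]
[[1, [-0.77, 0.26, 0.03], [0.0, 0.0, 0.05]], [1, [-0.75, 0.32, 0.04], [-0.01, 0.0, 0.05]], [1, [0.0, 0.0, 0.0], [0.0, 0.1, 0.0]], [1, [0.0, 0.0, 0.0], [0.0, 0.11, 0.0]], [1, [0.0, 0.0, 0.0], [0.0, 0.1, 0.0]], [1, [0.0, 0.0, 0.0], [0.0, 0.11, 0.0]], [1, [0.0, 0.0, 0.0], [0.0, 0.1, 0.0]], [1, [0.0, 0.0, 0.0], [0.0, 0.1, 0.0]]]
[[1, [0.0, 0.0, 0.0], [0.0, 0.11, 0.0]], [1, [0.0, 0.0, 0.0], [0.0, 0.1, 0.0]]]
```

Request:
apply_moves(targets=[[1,[-0.6,-0.28,-0.59],[0.05,-0.01,0.04]],[1,[-0.63,-0.28,-0.56],[0.06,-0.02,0.03]],[1,[-0.66,-0.3,-0.51],[0.05,-0.01,0.04]],[1,[-0.68,-0.3,-0.48],[0.05,-0.01,0.04]],[1,[-0.71,-0.3,-0.44],[0.06,-0.02,0.03]],[1,[-0.74,-0.29,-0.39],[0.05,-0.01,0.04]],[1,[-0.76,-0.28,-0.36],[0.05,-0.01,0.03]],[1,[-0.78,-0.27,-0.32],[0.06,-0.01,0.04]]])

```text
t: 2.5
ee_pos: [353.6, 299.5, 322.2]
orientation: [-1.205, -2.898, 0.003]
ft_force: [-0.6, 0.1, 1.0]
width: 87.7
grasp_force: 0.0
```

Request:
apply_moves(targets=[[1,[-0.78,-0.24,0.03],[0.0,0.0,0.05]],[1,[-0.79,-0.18,0.04],[0.0,0.0,0.05]],[1,[-0.81,-0.12,0.03],[0.0,0.0,0.05]],[1,[-0.81,-0.05,0.04],[0.0,0.0,0.05]],[1,[-0.82,0.01,0.03],[0.0,0.0,0.05]],[1,[-0.81,0.08,0.04],[0.0,0.0,0.05]],[1,[-0.8,0.14,0.03],[0.0,0.0,0.05]],[1,[-0.79,0.2,0.04],[0.0,0.0,0.05]]])

```text
t: 3.5
ee_pos: [506.4, 8.9, 305.9]
orientation: [2.044, 2.385, -0.007]
ft_force: [0.2, 0.4, 1.1]
width: 87.9
grasp_force: 0.0
```

Run:
```python
from h import *
st()
p=np.array([540,-60,300.])
plan([(p,fr([0,0,-1],[1,0,0])),(p,head(90,15))],1)
```

```text
t 3.5 q [-0.004  0.133  1.773 -0.004  1.238 -0.156] p [506.4   8.9 305.9] z [-0.002 -0.003 -1.   ] y [ 0.988  0.153 -0.003] F [0.2 0.4 1.1] w 87.9 0.0
[[1, [-0.73, 0.23, 0.06], [0.0, 0.0, 0.05]], [1, [-0.71, 0.28, 0.06], [0.0, 0.0, 0.05]], [1, [0.0, 0.0, 0.0], [0.0, 0.1, 0.0]], [1, [0.0, 0.0, 0.0], [0.0, 0.11, 0.0]], [1, [0.0, 0.0, 0.0], [0.0, 0.1, 0.0]], [1, [0.0, 0.0, 0.0], [0.0, 0.11, 0.0]], [1, [0.0, 0.0, 0.0], [0.0, 0.1, 0.0]], [1, [0.0, 0.0, 0.0], [0.0, 0.11, 0.0]]]
[[1, [0.0, 0.0, 0.0], [0.0, 0.1, 0.0]], [1, [0.0, 0.0, 0.0], [0.0, 0.11, 0.0]]]
```

Request:
apply_moves(targets=[[1,[-0.73,0.23,0.06],[0.0,0.0,0.05]],[1,[-0.71,0.28,0.06],[0.0,0.0,0.05]],[1,[0.0,0.0,0.0],[0.0,0.1,0.0]],[1,[0.0,0.0,0.0],[0.0,0.11,0.0]],[1,[0.0,0.0,0.0],[0.0,0.1,0.0]],[1,[0.0,0.0,0.0],[0.0,0.11,0.0]],[1,[0.0,0.0,0.0],[0.0,0.1,0.0]],[1,[0.0,0.0,0.0],[0.0,0.11,0.0]]])

```text
t: 4.5
ee_pos: [538.4, -60.4, 298.0]
orientation: [-1.627, -1.62, -0.868]
ft_force: [-0.1, 0.8, -0.6]
width: 87.9
grasp_force: 0.0
```

Request:
apply_moves(targets=[[1,[0.0,0.0,0.0],[0.0,0.1,0.0]],[1,[0.0,0.0,0.0],[0.0,0.11,0.0]],[1,[0.0,0.0,0.0],[0.0,0.0,0.0]]])

```text
t: 4.88
ee_pos: [536.6, -59.3, 293.9]
orientation: [-1.4, -1.383, -1.065]
ft_force: [0.3, -0.2, -0.6]
width: 88.0
grasp_force: 0.0
```

Run:
```python
from h import *
st()
p,K,V=shot('wrist','w1.png')
for d in ctrl.pinpoint('tin','wrist')+ctrl.masks_of('tin','wrist'): print(d['score'],d.get('xy'),d.get('bbox'))
c=np.array([553.4,181.7,60.]);H=head(88.4,15)
tcp=lambda back:c+H[:,2]*(19-back)
plan([(tcp(200)+[0,0,60],H),(tcp(110),H)],1,sp=.8)
print(tcp(0))
```

```text
t 4.88 q [-0.634  0.662  1.631  0.939  1.839 -0.88 ] p [536.6 -59.3 293.9] z [-0.003  0.968 -0.252] y [ 1.    -0.    -0.016] F [ 0.3 -0.2 -0.6] w 88.0 0.0
0.97 [333.2, 357.6] None
0.75 None [309.5, 278.3, 363.7, 374.5]
[[1, [-0.55, 0.06, 0.48], [0.0, 0.0, 0.0]], [1, [-0.55, 0.07, 0.48], [-0.01, 0.0, 0.0]], [1, [-0.55, 0.06, 0.48], [0.0, 0.0, 0.0]], [1, [-0.55, 0.05, 0.49], [-0.01, 0.0, 0.0]], [1, [-0.29, 0.0, 0.53], [0.0, 0.0, 0.0]], [1, [-0.29, 0.0, 0.52], [0.0, 0.0, 0.0]], [1, [-0.3, 0.0, 0.53], [0.0, 0.0, 0.0]], [1, [-0.29, 0.0, 0.52], [0.0, 0.0, 0.0]]]
[553.91243441 200.0454353   55.08243814]
```

View pics/w1.png

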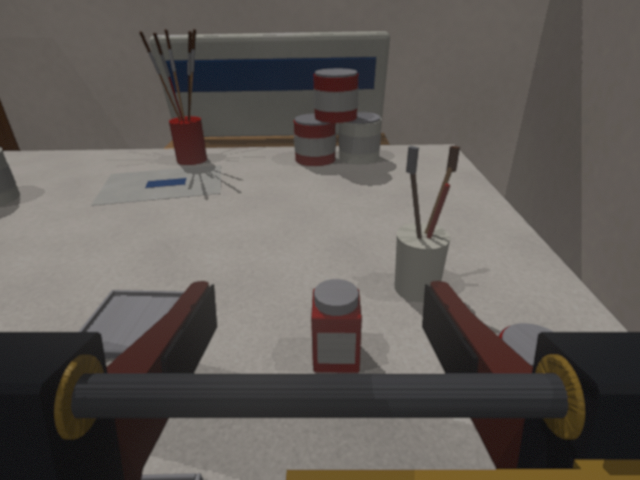

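The wrist view shows the tin at (336,325), well centred between the fingers, with the brush pot behind and to the right of it at (422,265). I'll go to the pre-grasp position.

Request:
apply_moves(targets=[[1,[-0.55,0.06,0.48],[0.0,0.0,0.0]],[1,[-0.55,0.07,0.48],[-0.01,0.0,0.0]],[1,[-0.55,0.06,0.48],[0.0,0.0,0.0]],[1,[-0.55,0.05,0.49],[-0.01,0.0,0.0]],[1,[-0.29,0.0,0.53],[0.0,0.0,0.0]],[1,[-0.29,0.0,0.52],[0.0,0.0,0.0]],[1,[-0.3,0.0,0.53],[0.0,0.0,0.0]],[1,[-0.29,0.0,0.52],[0.0,0.0,0.0]]])

```text
t: 6.02
ee_pos: [549.9, 96.8, 83.3]
orientation: [-1.418, -1.377, -1.097]
ft_force: [-0.2, 0.5, 0.3]
width: 87.9
grasp_force: 0.0
```

Run:
```python
from h import *
st()
p,K,V=shot('wrist','w2.png')
for d in ctrl.pinpoint('tin','wrist'):
    print(d['score'],d['xy'],onz(K,V,d['xy'],0))
for d in ctrl.masks_of('tin','wrist'): print(d['score'],d['bbox'])
T=lambda x,y,z:proj(K,V,np.array([x,y,z]))
print('pred origin',T(553.4,181.7,0),'front face L,R at z50',T(523,152,50),T(583,151,50),'lid top',T(553,182,108))
c=np.array([553.4,181.7,60.]);H=head(88.4,15)
plan([(c+H[:,2]*19,H)],1,sp=.5)
```

```text
t 6.03 q [-0.414  0.948  1.771  1.12   1.491 -1.18 ] p [549.9  96.8  83.3] z [ 0.028  0.968 -0.251] y [ 1.    -0.029 -0.001] F [-0.2  0.5  0.3] w 87.9 0.0
0.65 [319.4, 306.0] [552.8158879  183.77417273   0.        ]
0.69 [270.1, 158.8, 372.6, 336.3]
pred origin [320.25676732 307.74007833] front face L,R at z50 [273.59978221 276.70669728] [368.74681557 275.98923507] lid top [319.79726915 171.79350053]
[[1, [-0.01, 0.01, 0.43], [0.0, 0.0, 0.0]], [1, [0.0, 0.01, 0.43], [0.0, 0.0, 0.0]], [1, [-0.01, 0.01, 0.42], [0.0, 0.0, 0.0]], [1, [-0.01, 0.01, 0.43], [0.0, -0.01, 0.0]], [1, [0.01, 0.01, 0.43], [0.0, 0.0, 0.0]]]
```

View pics/w2.png

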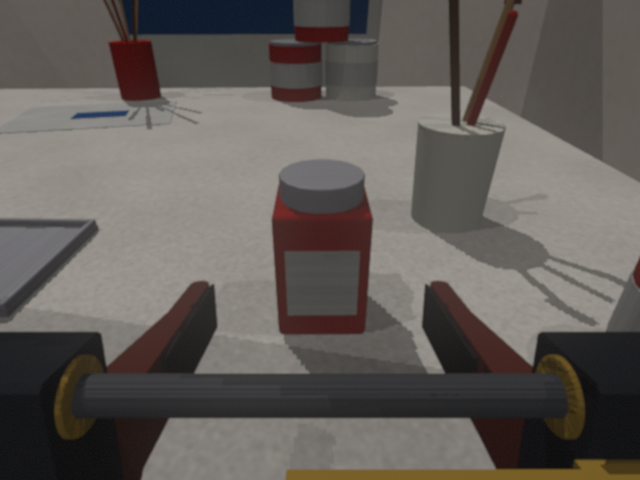

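The prediction matches the view to about 2 mm, with the tin's front face at columns 274 to 369 and square on to the fingers. I'll advance and grip.

Request:
apply_moves(targets=[[1,[-0.01,0.01,0.43],[0,0,0]],[1,[0,0.01,0.43],[0,0,0]],[1,[-0.01,0.01,0.42],[0,0,0]],[1,[-0.01,0.01,0.43],[0,0,0]],[1,[0.01,0.01,0.43],[0,0,0]],[1,[0,0,0],[0,0,0]]])

```text
t: 6.92
ee_pos: [554.1, 200.6, 56.0]
orientation: [-1.416, -1.375, -1.094]
ft_force: [-0.0, 0.5, 0.1]
width: 87.9
grasp_force: 0.0
```

```bash
python3 -c "
from h import *
st()"
```

```text
t 6.92 q [-0.239  0.989  1.813  1.287  1.403 -1.231] p [554.1 200.6  56. ] z [ 0.025  0.968 -0.249] y [ 1.    -0.027 -0.003] F [-0.   0.5  0.1] w 87.9 0.0
```

Request:
apply_moves(targets=[[-1,[0,0,0],[0,0,0]],[-1,[0,0,0],[0,0,0]],[-1,[0,0,0],[0,0,0]],[-1,[0,0,0],[0,0,0]],[-1,[0,0,0],[0,0,0]],[-1,[0,0,0],[0,0,0]]])

```text
t: 7.68
ee_pos: [555.2, 198.5, 56.7]
orientation: [-1.418, -1.374, -1.097]
ft_force: [-1.3, -4.4, 2.8]
width: 59.8
grasp_force: 30.0
```

Run:
```python
from h import *
st()
p0=ctrl.get_obs()['ee_pos']
# lift, move toward centre with heading ~35 left of plane
plan([(p0+[0,0,60],head(88.4,15)),(np.array([620,60,260.]),head(45,0))],-1,sp=.6,mx=.07)
```

```text
t 7.67 q [-0.243  0.988  1.813  1.287  1.404 -1.231] p [555.2 198.5  56.7] z [ 0.028  0.968 -0.249] y [ 1.    -0.03  -0.002] F [-1.3 -4.4  2.8] w 59.8 30.0
[[-1, [0.39, 0.0, -0.1], [0.0, 0.0, 0.0]], [-1, [0.38, 0.0, -0.1], [0.0, 0.0, 0.0]], [-1, [0.39, 0.0, -0.1], [0.0, -0.01, 0.0]], [-1, [0.26, 0.17, -0.42], [-0.06, 0.02, 0.01]], [-1, [0.27, 0.21, -0.4], [-0.06, 0.02, 0.01]], [-1, [0.28, 0.24, -0.37], [-0.06, 0.02, 0.0]], [-1, [0.3, 0.27, -0.33], [-0.06, 0.02, 0.01]], [-1, [0.32, 0.29, -0.3], [-0.06, 0.02, 0.01]]]
[[-1, [0.32, 0.32, -0.26], [-0.06, 0.02, 0.01]], [-1, [0.34, 0.34, -0.22], [-0.06, 0.02, 0.01]], [-1, [0.35, 0.34, -0.18], [-0.06, 0.02, 0.0]]]
```

Request:
apply_moves(targets=[[-1,[0.2,0,-0.05],[0,0,0]],[-1,[0.39,0,-0.1],[0,0,0]],[-1,[0.38,0,-0.1],[0,0,0]],[-1,[0.2,0,-0.05],[0,0,0]],[-1,[0,0,0],[0,0,0]]])

```text
t: 8.3
ee_pos: [555.4, 198.8, 117.6]
orientation: [-1.418, -1.376, -1.097]
ft_force: [-0.3, -0.2, -3.0]
width: 59.8
grasp_force: 30.0
```

Run:
```python
from h import *
st()
P=np.array([580,20,280.]);H0=head(45,15);h=np.array([1,1,0])/2**.5
A=lambda d:R.from_rotvec(h*np.radians(d)).as_matrix()@H0
plan([(P,H0),(P,A(90)),(P,A(180))],-1,sp=.6,mx=.07)
```

```text
t 8.3 q [-0.242  0.872  1.847  1.275  1.426 -1.153] p [555.4 198.8 117.6] z [ 0.028  0.968 -0.25 ] y [ 1.    -0.029 -0.   ] F [-0.3 -0.2 -3. ] w 59.8 30.0
[[-1, [0.25, 0.07, -0.47], [-0.05, 0.0, 0.01]], [-1, [0.25, 0.1, -0.47], [-0.05, 0.0, 0.02]], [-1, [0.26, 0.12, -0.46], [-0.06, 0.0, 0.01]], [-1, [0.26, 0.17, -0.44], [-0.05, 0.0, 0.01]], [-1, [0.26, 0.2, -0.43], [-0.05, 0.0, 0.02]], [-1, [0.26, 0.22, -0.42], [-0.05, 0.0, 0.01]], [-1, [0.27, 0.25, -0.39], [-0.05, 0.0, 0.01]], [-1, [0.28, 0.27, -0.38], [-0.05, -0.01, 0.02]]]
[[-1, [0.28, 0.29, -0.35], [-0.06, 0.0, 0.01]], [-1, [0.0, 0.0, 0.0], [0.02, 0.0, 0.06]], [-1, [0.0, 0.0, 0.0], [0.02, 0.0, 0.07]], [-1, [0.0, 0.0, 0.0], [0.01, 0.0, 0.06]], [-1, [0.0, 0.0, 0.0], [0.02, 0.0, 0.07]], [-1, [0.0, 0.0, 0.0], [0.02, 0.0, 0.06]], [-1, [0.0, 0.0, 0.0], [0.02, 0.0, 0.07]], [-1, [0.0, 0.0, 0.0], [0.01, 0.0, 0.06]]]
[[-1, [0.0, 0.0, 0.0], [0.02, 0.0, 0.07]], [-1, [0.0, 0.0, 0.0], [0.02, 0.0, 0.06]], [-1, [0.0, 0.0, 0.0], [0.02, 0.0, 0.06]], [-1, [0.0, 0.0, 0.0], [0.02, 0.0, 0.07]], [-1, [0.0, 0.0, 0.0], [0.01, 0.0, 0.06]], [-1, [0.0, 0.0, 0.0], [0.02, 0.0, 0.07]], [-1, [0.0, 0.0, 0.0], [0.02, 0.0, 0.06]], [-1, [0.0, 0.0, 0.0], [0.02, 0.0, 0.07]]]
[[-1, [0.0, 0.0, 0.0], [0.02, 0.0, 0.06]], [-1, [0.0, 0.0, 0.0], [0.01, 0.0, 0.07]], [-1, [0.0, 0.0, 0.0], [0.02, 0.0, 0.06]], [-1, [0.0, 0.0, 0.0], [0.02, 0.0, 0.07]], [-1, [0.0, 0.0, 0.0], [0.02, 0.0, 0.06]], [-1, [0.0, 0.0, 0.0], [0.01, 0.0, 0.06]], [-1, [0.0, 0.0, 0.0], [0.02, 0.0, 0.07]], [-1, [0.0, 0.0, 0.0], [0.02, 0.0, 0.06]]]
[[-1, [0.0, 0.0, 0.0], [0.01, 0.0, 0.07]], [-1, [0.0, 0.0, 0.0], [0.02, 0.0, 0.06]], [-1, [0.0, 0.0, 0.0], [0.02, 0.0, 0.07]], [-1, [0.0, 0.0, 0.0], [0.02, 0.0, 0.06]], [-1, [0.0, 0.0, 0.0], [0.01, 0.0, 0.06]], [-1, [0.0, 0.0, 0.0], [0.02, 0.0, 0.07]], [-1, [0.0, 0.0, 0.0], [0.02, 0.0, 0.06]]]
```

Request:
apply_moves(targets=[[-1,[0.25,0.07,-0.47],[-0.05,0,0.01]],[-1,[0.25,0.1,-0.47],[-0.05,0,0.02]],[-1,[0.26,0.12,-0.46],[-0.06,0,0.01]],[-1,[0.26,0.17,-0.44],[-0.05,0,0.01]],[-1,[0.26,0.2,-0.43],[-0.05,0,0.02]],[-1,[0.26,0.22,-0.42],[-0.05,0,0.01]],[-1,[0.27,0.25,-0.39],[-0.05,0,0.01]],[-1,[0.28,0.27,-0.38],[-0.05,-0.01,0.02]]])

```text
t: 9.3
ee_pos: [576.8, 38.9, 260.7]
orientation: [-1.959, -0.903, -1.483]
ft_force: [0.6, -0.6, -3.0]
width: 59.8
grasp_force: 30.0
```

Request:
apply_moves(targets=[[-1,[0.28,0.29,-0.35],[-0.06,0,0.01]],[-1,[0,0,0],[0.02,0,0.06]],[-1,[0,0,0],[0.02,0,0.07]],[-1,[0,0,0],[0.01,0,0.06]]])

```text
t: 9.8
ee_pos: [579.8, 20.1, 278.7]
orientation: [-1.989, -0.549, -1.319]
ft_force: [0.0, 1.2, -4.0]
width: 59.7
grasp_force: 30.0
```

Run:
```python
from h import *
st()
P=ctrl.get_obs()['ee_pos'];H0=head(45,15);h=np.array([1,1,0])/2**.5
A=lambda d:R.from_rotvec(h*np.radians(d)).as_matrix()@H0
plan([(P,A(90)),(P,A(180))],-1,sp=.6,mx=.075)
```

```text
t 9.8 q [-0.569  0.454  2.142  1.554  1.277 -0.683] p [579.8  20.1 278.7] z [ 0.631  0.733 -0.256] y [ 0.666 -0.68  -0.305] F [ 0.   1.2 -4. ] w 59.7 30.0
[[-1, [0.0, 0.0, 0.0], [0.02, 0.0, 0.07]], [-1, [0.0, 0.0, 0.0], [0.02, 0.0, 0.07]], [-1, [0.0, 0.0, 0.0], [0.02, 0.0, 0.07]], [-1, [0.0, 0.0, 0.0], [0.02, 0.0, 0.07]], [-1, [0.0, 0.0, 0.0], [0.02, 0.0, 0.07]], [-1, [0.0, 0.0, 0.0], [0.02, 0.0, 0.07]], [-1, [0.0, 0.0, 0.0], [0.02, 0.0, 0.07]], [-1, [0.0, 0.0, 0.0], [0.02, 0.0, 0.07]]]
[[-1, [0.0, 0.0, 0.0], [0.02, 0.0, 0.07]], [-1, [0.0, 0.0, 0.0], [0.02, 0.0, 0.07]], [-1, [0.0, 0.0, 0.0], [0.02, 0.0, 0.07]], [-1, [0.0, 0.0, 0.0], [0.02, 0.0, 0.07]], [-1, [0.0, 0.0, 0.0], [0.02, 0.0, 0.07]], [-1, [0.0, 0.0, 0.0], [0.02, 0.0, 0.07]], [-1, [0.0, 0.0, 0.0], [0.01, 0.0, 0.07]], [-1, [0.0, 0.0, 0.0], [0.02, 0.0, 0.07]]]
[[-1, [0.0, 0.0, 0.0], [0.02, 0.0, 0.06]], [-1, [0.0, 0.0, 0.0], [0.02, 0.0, 0.07]], [-1, [0.0, 0.0, 0.0], [0.02, 0.0, 0.07]], [-1, [0.0, 0.0, 0.0], [0.02, 0.0, 0.07]], [-1, [0.0, 0.0, 0.0], [0.02, 0.0, 0.07]], [-1, [0.0, 0.0, 0.0], [0.02, 0.0, 0.07]], [-1, [0.0, 0.0, 0.0], [0.01, 0.01, 0.07]], [-1, [0.0, 0.0, 0.0], [0.02, 0.0, 0.07]]]
[[-1, [0.0, 0.0, 0.0], [0.02, 0.0, 0.07]]]
```

Request:
apply_moves(targets=[[-1,[0,0,0],[0.02,0,0.07]],[-1,[0,0,0],[0.02,0,0.07]],[-1,[0,0,0],[0.02,0,0.07]],[-1,[0,0,0],[0.02,0,0.07]],[-1,[0,0,0],[0.02,0,0.07]],[-1,[0,0,0],[0.02,0,0.07]],[-1,[0,0,0],[0.02,0,0.07]],[-1,[0,0,0],[0.02,0,0.07]]])

```text
t: 10.8
ee_pos: [579.8, 20.2, 278.5]
orientation: [-1.692, 0.17, -0.656]
ft_force: [-0.2, -0.3, -3.4]
width: 59.8
grasp_force: 30.0
```

Request:
apply_moves(targets=[[-1,[0,0,0],[0.02,0,0.07]],[-1,[0,0,0],[0.02,0,0.07]],[-1,[0,0,0],[0.02,0,0.07]],[-1,[0,0,0],[0.02,0,0.07]],[-1,[0,0,0],[0.02,0,0.07]],[-1,[0,0,0],[0.02,0,0.07]],[-1,[0,0,0],[0.01,0,0.07]],[-1,[0,0,0],[0.02,0,0.07]]])

```text
t: 11.8
ee_pos: [580.1, 20.1, 278.6]
orientation: [-1.219, 0.751, -0.005]
ft_force: [-0.9, 0.2, -2.8]
width: 59.7
grasp_force: 30.0
```

Run:
```python
from h import *
st()
P=ctrl.get_obs()['ee_pos'];H0=head(45,15);h=np.array([1,1,0])/2**.5
A=lambda d:R.from_rotvec(h*np.radians(d)).as_matrix()@H0
plan([(P,A(180))],-1,sp=.6,mx=.075)
```

```text
t 11.8 q [-0.592  0.773  2.028  1.583  1.714  0.893] p [580.1  20.1 278.6] z [0.522 0.842 0.139] y [-0.381  0.376 -0.845] F [-0.9  0.2 -2.8] w 59.7 30.0
[[-1, [0.0, 0.0, 0.0], [0.02, 0.0, 0.07]], [-1, [0.0, 0.0, 0.0], [0.02, 0.0, 0.07]], [-1, [0.0, 0.0, 0.0], [0.02, 0.0, 0.07]], [-1, [0.0, 0.0, 0.0], [0.02, 0.0, 0.06]], [-1, [0.0, 0.0, 0.0], [0.01, 0.0, 0.07]], [-1, [0.0, 0.0, 0.0], [0.02, 0.0, 0.07]], [-1, [0.0, 0.0, 0.0], [0.02, 0.0, 0.07]], [-1, [0.0, 0.0, 0.0], [0.02, 0.0, 0.07]]]
[[-1, [0.0, 0.0, 0.0], [0.02, 0.0, 0.07]]]
```

Request:
apply_moves(targets=[[-1,[0,0,0],[0.02,0,0.07]],[-1,[0,0,0],[0.02,0,0.07]],[-1,[0,0,0],[0.02,0,0.07]],[-1,[0,0,0],[0.02,0,0.06]],[-1,[0,0,0],[0.01,0,0.07]],[-1,[0,0,0],[0.02,0,0.07]],[-1,[0,0,0],[0.02,0,0.07]],[-1,[0,0,0],[0.02,0,0.07]]])

```text
t: 12.8
ee_pos: [580.1, 20.1, 278.4]
orientation: [-0.599, 1.189, 0.601]
ft_force: [-0.8, -0.2, -2.7]
width: 60.2
grasp_force: 30.0
```

Request:
apply_moves(targets=[[-1,[0,0,0],[0.02,0,0.07]],[-1,[0,0,0],[0,0,0]]])

```text
t: 13.05
ee_pos: [579.7, 20.5, 278.5]
orientation: [-0.513, 1.234, 0.672]
ft_force: [-0.0, -0.2, -2.9]
width: 59.9
grasp_force: 30.0
```

Run:
```python
from h import *
st()
M=R.from_rotvec(ctrl.get_obs()['orientation']).as_matrix()
print('tin axis',M@head(90,15).T@[0,0,1])
shot('side','s_inv.png'); s=cv2.imread('pics/s_inv.png');cv2.imwrite('pics/s_inv_c.png',s)
H0=head(45,15);h=np.array([1,1,0])/2**.5
A=lambda d:R.from_rotvec(h*np.radians(d)).as_matrix()@H0
P=ctrl.get_obs()['ee_pos']
plan([(P,A(180))],-1,dec=3)
```

```text
t 13.05 q [-0.557  0.854  2.159  1.827  1.805  1.7  ] p [579.7  20.5 278.5] z [0.68  0.685 0.262] y [-0.71   0.705  0.001] F [-0.  -0.2 -2.9] w 59.9 30.0
tin axis [ 0.00180477  0.00265894 -0.99999484]
[[-1, [0.0, 0.0, 0.0], [0.002, 0.002, 0.0]]]
```

View pics/s_inv.png

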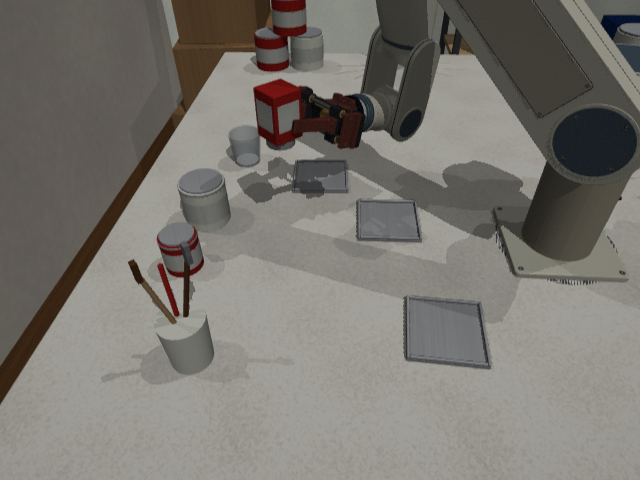

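The tin hangs exactly upside down with its lid underneath at (281,143), clear of everything. I'll hold it there for 3 s.

Request:
apply_moves(targets=[[-1,[0,0,0],[0,0,0]],[-1,[0,0,0],[0,0,0]],[-1,[0,0,0],[0,0,0]],[-1,[0,0,0],[0,0,0]],[-1,[0,0,0],[0,0,0]],[-1,[0,0,0],[0,0,0]],[-1,[0,0,0],[0,0,0]],[-1,[0,0,0],[0,0,0]]])

```text
t: 14.1
ee_pos: [579.9, 20.2, 279.2]
orientation: [-0.513, 1.232, 0.671]
ft_force: [-0.0, -1.0, -2.6]
width: 59.8
grasp_force: 30.0
```

Request:
apply_moves(targets=[[-1,[0,0,0],[0,0,0]],[-1,[0,0,0],[0,0,0]],[-1,[0,0,0],[0,0,0]],[-1,[0,0,0],[0,0,0]],[-1,[0,0,0],[0,0,0]],[-1,[0,0,0],[0,0,0]],[-1,[0,0,0],[0,0,0]],[-1,[0,0,0],[0,0,0]]])

```text
t: 15.1
ee_pos: [579.9, 20.2, 279.2]
orientation: [-0.513, 1.233, 0.671]
ft_force: [0.3, 0.2, -3.3]
width: 60.2
grasp_force: 30.0
```

Request:
apply_moves(targets=[[-1,[0,0,0],[0,0,0]],[-1,[0,0,0],[0,0,0]],[-1,[0,0,0],[0,0,0]],[-1,[0,0,0],[0,0,0]],[-1,[0,0,0],[0,0,0]],[-1,[0,0,0],[0,0,0]],[-1,[0,0,0],[0,0,0]],[-1,[0,0,0],[0,0,0]]])

```text
t: 16.1
ee_pos: [579.9, 20.2, 279.2]
orientation: [-0.513, 1.233, 0.671]
ft_force: [1.2, 0.2, -3.6]
width: 59.6
grasp_force: 30.0
```

Run:
```python
from h import *
st()
P=ctrl.get_obs()['ee_pos'];H0=head(45,15);h=np.array([1,1,0])/2**.5
A=lambda d:R.from_rotvec(h*np.radians(d)).as_matrix()@H0
plan([(P,A(90)),(P,H0)],-1,mx=.084)
```

```text
t 16.1 q [-0.558  0.853  2.159  1.827  1.806  1.701] p [579.9  20.2 279.2] z [0.68  0.685 0.263] y [-0.71   0.705 -0.   ] F [ 1.2  0.2 -3.6] w 59.6 30.0
[[-1, [0.0, 0.0, 0.0], [-0.02, 0.0, -0.08]], [-1, [0.0, 0.0, 0.0], [-0.02, 0.0, -0.08]], [-1, [0.0, 0.0, 0.0], [-0.02, 0.0, -0.08]], [-1, [0.0, 0.0, 0.0], [-0.03, 0.0, -0.08]], [-1, [0.0, 0.0, 0.0], [-0.02, 0.0, -0.08]], [-1, [0.0, 0.0, 0.0], [-0.02, 0.0, -0.08]], [-1, [0.0, 0.0, 0.0], [-0.02, 0.0, -0.08]], [-1, [0.0, 0.0, 0.0], [-0.02, 0.0, -0.08]]]
[[-1, [0.0, 0.0, 0.0], [-0.03, 0.0, -0.08]], [-1, [0.0, 0.0, 0.0], [-0.02, 0.0, -0.08]], [-1, [0.0, 0.0, 0.0], [-0.02, 0.0, -0.08]], [-1, [0.0, 0.0, 0.0], [-0.02, 0.0, -0.09]], [-1, [0.0, 0.0, 0.0], [-0.02, 0.0, -0.08]], [-1, [0.0, 0.0, 0.0], [-0.02, 0.0, -0.08]], [-1, [0.0, 0.0, 0.0], [-0.03, 0.0, -0.08]], [-1, [0.0, 0.0, 0.0], [-0.02, 0.0, -0.08]]]
[[-1, [0.0, 0.0, 0.0], [-0.02, 0.0, -0.08]], [-1, [0.0, 0.0, 0.0], [-0.02, 0.0, -0.08]], [-1, [0.0, 0.0, 0.0], [-0.02, 0.0, -0.08]], [-1, [0.0, 0.0, 0.0], [-0.03, 0.0, -0.08]], [-1, [0.0, 0.0, 0.0], [-0.02, 0.0, -0.08]], [-1, [0.0, 0.0, 0.0], [-0.02, 0.0, -0.08]], [-1, [0.0, 0.0, 0.0], [-0.02, 0.0, -0.08]], [-1, [0.0, 0.0, 0.0], [-0.02, 0.0, -0.08]]]
```

Request:
apply_moves(targets=[[-1,[0,0,0],[-0.02,0,-0.08]],[-1,[0,0,0],[-0.02,0,-0.08]],[-1,[0,0,0],[-0.02,0,-0.08]],[-1,[0,0,0],[-0.03,0,-0.08]],[-1,[0,0,0],[-0.02,0,-0.08]],[-1,[0,0,0],[-0.02,0,-0.08]],[-1,[0,0,0],[-0.02,0,-0.08]],[-1,[0,0,0],[-0.02,0,-0.08]]])

```text
t: 17.1
ee_pos: [579.8, 20.2, 279.1]
orientation: [-1.236, 0.728, -0.036]
ft_force: [0.6, -0.3, -3.1]
width: 59.7
grasp_force: 30.0
```

Request:
apply_moves(targets=[[-1,[0,0,0],[-0.03,0,-0.08]],[-1,[0,0,0],[-0.02,0,-0.08]],[-1,[0,0,0],[-0.02,0,-0.08]],[-1,[0,0,0],[-0.02,0,-0.09]],[-1,[0,0,0],[-0.02,0,-0.08]],[-1,[0,0,0],[-0.02,0,-0.08]],[-1,[0,0,0],[-0.03,0,-0.08]],[-1,[0,0,0],[-0.02,0,-0.08]]])

```text
t: 18.1
ee_pos: [579.6, 20.4, 279.3]
orientation: [-1.77, 0.032, -0.79]
ft_force: [0.4, -0.4, -2.8]
width: 60.0
grasp_force: 30.0
```

Request:
apply_moves(targets=[[-1,[0,0,0],[-0.02,0,-0.08]],[-1,[0,0,0],[-0.02,0,-0.08]],[-1,[0,0,0],[-0.02,0,-0.08]],[-1,[0,0,0],[-0.03,0,-0.08]],[-1,[0,0,0],[-0.02,0,-0.08]],[-1,[0,0,0],[-0.02,0,-0.08]],[-1,[0,0,0],[-0.02,0,-0.08]],[-1,[0,0,0],[-0.02,0,-0.08]]])

```text
t: 19.1
ee_pos: [579.4, 20.5, 279.2]
orientation: [-2.01, -0.843, -1.541]
ft_force: [0.5, 0.5, -3.1]
width: 60.3
grasp_force: 30.0
```

Run:
```python
from h import *
st()
# grasp: TCP at (555.2,198.5,56.7) for tin origin (553.4..555,181.7,0): TCP z above base 56.7, 17 ahead
Hd=head(45,15);P=ctrl.get_obs()['ee_pos']
g=np.array([514,-213,0])+np.array([.707,.707,0])*17
print(g)
plan([(np.array([g[0],g[1],200.]),Hd),(np.array([g[0],g[1],120.]),Hd)],-1,sp=.7)
```

```text
t 19.1 q [-0.559  0.43   2.187  1.626  1.233 -1.029] p [579.4  20.5 279.2] z [ 0.678  0.687 -0.261] y [ 0.712 -0.702  0.002] F [ 0.5  0.5 -3.1] w 60.3 30.0
[ 526.019 -200.981    0.   ]
[[-1, [-0.36, 0.34, -0.48], [0.0, 0.0, 0.0]], [-1, [-0.37, 0.33, -0.48], [0.0, 0.0, 0.0]], [-1, [-0.36, 0.34, -0.48], [0.0, 0.0, 0.0]], [-1, [-0.37, 0.33, -0.48], [0.0, 0.0, 0.0]], [-1, [-0.36, 0.34, -0.48], [0.0, 0.0, 0.0]], [-1, [-0.37, 0.33, -0.48], [0.0, 0.0, 0.0]], [-1, [-0.36, 0.34, -0.48], [0.0, 0.0, 0.0]], [-1, [-0.52, 0.0, 0.14], [0.0, 0.0, 0.0]]]
[[-1, [-0.51, 0.0, 0.14], [0.0, 0.0, 0.0]], [-1, [-0.52, -0.01, 0.14], [0.0, 0.0, 0.0]]]
```

Request:
apply_moves(targets=[[-1,[-0.36,0.34,-0.48],[0,0,0]],[-1,[-0.37,0.33,-0.48],[0,0,0]],[-1,[-0.36,0.34,-0.48],[0,0,0]],[-1,[-0.37,0.33,-0.48],[0,0,0]],[-1,[-0.36,0.34,-0.48],[0,0,0]],[-1,[-0.37,0.33,-0.48],[0,0,0]],[-1,[-0.36,0.34,-0.48],[0,0,0]],[-1,[-0.52,0,0.14],[0,0,0]]])

```text
t: 20.1
ee_pos: [526.3, -204.3, 172.8]
orientation: [-2.013, -0.84, -1.542]
ft_force: [-0.1, -0.4, -4.2]
width: 59.7
grasp_force: 30.0
```

Request:
apply_moves(targets=[[-1,[-0.51,0,0.14],[0,0,0]],[-1,[-0.52,-0.01,0.14],[0,0,0]],[-1,[0,0,0],[0,0,0]]])

```text
t: 20.48
ee_pos: [525.1, -200.1, 118.0]
orientation: [-2.01, -0.835, -1.537]
ft_force: [-0.1, -0.6, -2.9]
width: 59.9
grasp_force: 30.0
```

Run:
```python
from h import *
st()
M=R.from_rotvec(ctrl.get_obs()['orientation']).as_matrix()
print('tin axis',M@head(88.4,15).T@[0,0,1], 'grasp R axis', M@R.from_rotvec([-1.418,-1.374,-1.097]).as_matrix().T@[0,0,1])
r=[]
for n in('top','side'):
    p,K,V=shot(n,n+'_pre.png')
    for d in ctrl.pinpoint('tin',n)[:2]: print(n,d['score'],np.array(d['xy'])); 
    r.append(ray(K,V,ctrl.pinpoint('tin',n)[0]['xy']))
print('tin origin tri',tri(r))
Hd=head(45,15);g=np.array([526,-201,0])
print('->');plan([(g+[0,0,66.],Hd)],-1,sp=.3)
```

```text
t 20.48 q [-0.982  0.848  1.929  1.287  1.397 -1.202] p [ 525.1 -200.1  118. ] z [ 0.678  0.688 -0.26 ] y [ 0.712 -0.703 -0.005] F [-0.1 -0.6 -2.9] w 59.9 30.0
tin axis [ 0.00457394 -0.0030298   0.99998495] grasp R axis [0.01006865 0.00533408 0.99993508]
top 0.77 [428.5 238.9]
side 0.7 [318.9 157.8]
tin origin tri [ 513.56091197 -205.62870461   64.46476255]
->
[[-1, [-0.26, 0.0, 0.07], [0.0, 0.0, 0.0]], [-1, [-0.26, 0.0, 0.07], [0.0, 0.0, 0.0]], [-1, [-0.27, 0.0, 0.07], [0.0, 0.0, 0.0]], [-1, [-0.26, 0.0, 0.08], [0.0, 0.0, 0.0]]]
```

View pics/side_pre.png

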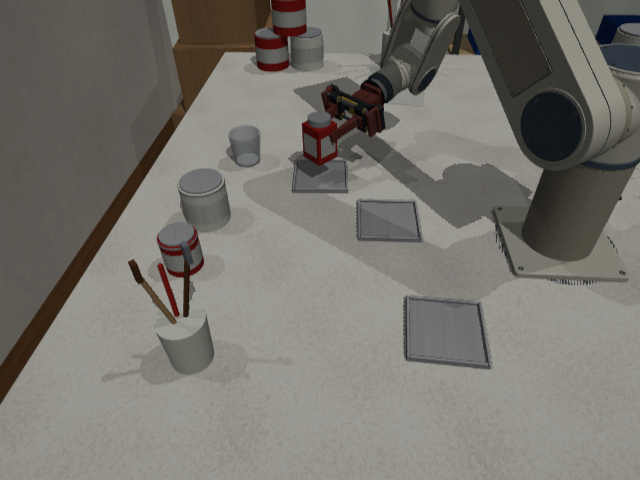

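The tin is upright and over the right tray, at (320,140) in the side view. I'll lower it.

Request:
apply_moves(targets=[[-1,[-0.26,0,0.07],[0,0,0]],[-1,[-0.26,0,0.07],[0,0,0]],[-1,[-0.27,0,0.07],[0,0,0]],[-1,[-0.22,0,0.06],[0,0,0]],[-1,[0,0,0],[0,0,0]],[-1,[0,0,0],[0,0,0]]])

```text
t: 21.52
ee_pos: [525.6, -200.8, 67.1]
orientation: [-2.01, -0.838, -1.539]
ft_force: [0.0, 0.4, -2.6]
width: 60.1
grasp_force: 30.0
```

Request:
apply_moves(targets=[[-1,[-0.04,0,0.01],[0,0,0]],[-1,[-0.04,0,0.01],[0,0,0]],[-1,[0,0,0],[0,0,0]]])

```text
t: 21.9
ee_pos: [525.5, -200.9, 63.0]
orientation: [-2.011, -0.838, -1.539]
ft_force: [-0.1, -0.6, -2.6]
width: 59.5
grasp_force: 30.0
```

```bash
python3 -c "
from h import *
st()"
```

```text
t 21.9 q [-0.982  0.958  1.897  1.302  1.375 -1.283] p [ 525.5 -200.9   63. ] z [ 0.678  0.687 -0.26 ] y [ 0.711 -0.703 -0.002] F [-0.1 -0.6 -2.6] w 59.5 30.0
```

Request:
apply_moves(targets=[[-1,[-0.02,0,0],[0,0,0]],[-1,[0,0,0],[0,0,0]]])

```text
t: 22.15
ee_pos: [525.3, -201.1, 62.0]
orientation: [-2.011, -0.838, -1.539]
ft_force: [-0.6, 0.6, -3.0]
width: 60.0
grasp_force: 30.0
```

Request:
apply_moves(targets=[[-1,[-0.01,0,0],[0,0,0]],[-1,[0,0,0],[0,0,0]]])

```text
t: 22.4
ee_pos: [525.2, -201.2, 61.8]
orientation: [-2.01, -0.838, -1.54]
ft_force: [-0.2, -0.7, -0.8]
width: 59.8
grasp_force: 30.0
```

Request:
apply_moves(targets=[[-1,[-0.01,0,0],[0,0,0]],[-1,[0,0,0],[0,0,0]]])

```text
t: 22.65
ee_pos: [525.1, -201.2, 61.6]
orientation: [-2.009, -0.838, -1.54]
ft_force: [-2.8, -0.7, 3.7]
width: 60.1
grasp_force: 30.0
```

Request:
apply_moves(targets=[[0.5,[0,0,0],[0,0,0]],[0.7,[0,0,0],[0,0,0]],[1,[0,0,0],[0,0,0]],[1,[0,0,0],[0,0,0]],[1,[0,0,0],[0,0,0]],[1,[0,0,0],[0,0,0]]])

```text
t: 23.4
ee_pos: [525.1, -201.2, 61.0]
orientation: [-2.01, -0.838, -1.539]
ft_force: [1.2, 0.1, -0.3]
width: 87.9
grasp_force: 0.0
```

Run:
```python
from h import *
st()
P=ctrl.get_obs()['ee_pos'];M=R.from_rotvec(ctrl.get_obs()['orientation']).as_matrix()
plan([(P-M[:,2]*120,M),(P-M[:,2]*160+[0,0,80],M)],1,sp=.5)
```

```text
t 23.4 q [-0.983  0.962  1.895  1.301  1.375 -1.285] p [ 525.1 -201.2   61. ] z [ 0.678  0.687 -0.26 ] y [ 0.711 -0.703 -0.002] F [ 1.2  0.1 -0.3] w 87.9 0.0
[[1, [0.0, 0.0, -0.48], [0.0, 0.0, 0.0]], [1, [0.0, 0.0, -0.48], [0.0, 0.0, 0.0]], [1, [0.0, 0.0, -0.48], [0.0, 0.0, 0.0]], [1, [0.0, 0.0, -0.48], [0.0, 0.0, 0.0]], [1, [0.0, 0.0, -0.48], [0.0, 0.0, 0.0]], [1, [0.39, 0.0, -0.3], [0.0, 0.0, 0.0]], [1, [0.38, 0.0, -0.31], [0.0, 0.0, 0.0]], [1, [0.39, 0.0, -0.3], [0.0, 0.0, 0.0]]]
[[1, [0.38, 0.0, -0.31], [0.0, 0.0, 0.0]]]
```

Request:
apply_moves(targets=[[1,[0,0,-0.3],[0,0,0]],[1,[0,0,-0.48],[0,0,0]],[1,[0,0,-0.48],[0,0,0]],[1,[0,0,-0.48],[0,0,0]],[1,[0,0,-0.48],[0,0,0]],[1,[0.39,0,-0.3],[0,0,0]],[1,[0.39,0,-0.3],[0,0,0]],[1,[0.39,0,-0.3],[0,0,0]]])

```text
t: 24.4
ee_pos: [429.0, -298.5, 159.0]
orientation: [-2.011, -0.838, -1.539]
ft_force: [0.0, 0.1, -0.1]
width: 87.9
grasp_force: 0.0
```

Request:
apply_moves(targets=[[1,[0,0,0],[0,0,0]],[1,[0,0,0],[0,0,0]],[1,[0,0,0],[0,0,0]]])

```text
t: 24.78
ee_pos: [430.0, -297.1, 157.4]
orientation: [-2.01, -0.837, -1.538]
ft_force: [-0.9, -0.2, 0.0]
width: 87.9
grasp_force: 0.0
```

Run:
```python
from h import *
st()
t=shot('top')[0];s=shot('side')[0]
cv2.imwrite('pics/fin.png',cv2.resize(np.hstack([t[190:310,380:500],s[90:210,260:380]]),None,fx=3.3,fy=3.3,interpolation=2))
```

```text
t 24.77 q [-1.22   0.794  1.852  1.062  1.538 -1.123] p [ 430.  -297.1  157.4] z [ 0.678  0.688 -0.26 ] y [ 0.712 -0.703 -0.003] F [-0.9 -0.2  0. ] w 87.9 0.0
```

View pics/fin.png

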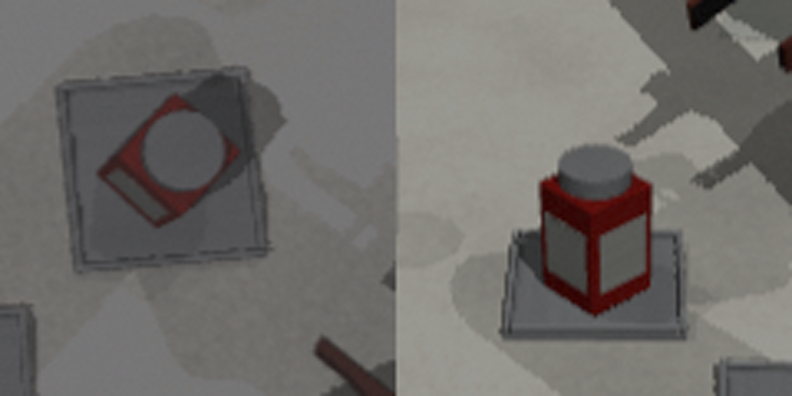

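The tin stands upright on its base inside the tray, with its lid at about (185,150) in the left crop and (595,170) in the right. The gripper is well clear.

```bash
python3 -c "
from h import *
print(ctrl.close_job())"
```

```text
the job is handed in; nothing more can be done
None
```

The tin was held fully upside down for about 3 s, then turned back and set upright in the rightmost tray; the arm touched nothing else, and the job was handed in at about 25 s of the 72 s allowed.

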